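# Dry-stack a power module on its mounting plate

## Task

Build up the power module on the slotted mounting plate from the bottom, one part at a time: first the power supply between the plate's two end stops, then the finned heat sink on it, then the controller, and last the long six-fuse block on top. Each part sits upright and flat, centred on the one below with its length along it, set down gently and not dropped. Leave the short spare fuse block, the tools, the jar and the tin lid where they are.

Things in the scene. Friction and masses are not known exactly. Their poses are not given: they have to be found in the camera images.
- plate: Target, fixed to the bench: bare aluminium mounting plate with a row of dark slots, 190 (x) x 90 (y) x 6 mm thick; near each short edge an upright aluminium end stop (6 thick, 60 wide, its top 12 mm above the bench) leaves 170 mm between the two stops, so the 140 mm power supply fits between them with 15 mm to spare at each end when centred. Origin: centre of its underside; own x along its length, y across, z up.
- supply: Loose power supply: the largest black brick, ribbed, with grey end caps and a white paper label on its flat top, 140 (x) x 60 (y) x 36 mm high, about 0.6 kg. Origin: centre of its underside; own x along its length, y across, z up.
- heatsink: Loose bare aluminium heat sink with lengthwise fins on its top, 110 (x) x 58 (y) x 20 mm high, about 0.2 kg; things stand flat on the fin tips. Origin: centre of its underside; own x along its length, y across, z up.
- controller: Loose controller: plain black plastic box with a ribbed lid and a narrow green terminal strip at its +x end, 90 (x) x 56 (y) x 26 mm high, flat on top, about 0.2 kg. Origin: centre of its underside; own x along its length, y across, z up.
- fuses: Loose long fuse block: black base 90 (x) x 34 (y) x 14 mm high carrying six red blade fuses along its middle (up to 32 mm high, 18 mm wide) and an upright steel stud at each end (up to 30 mm high), about 0.12 kg. Origin: centre of its underside; own x along its length, y across, z up.
- spare: Loose short fuse block, a spare to be left alone: like the long one but only 50 (x) x 34 (y) mm, with two red fuses; up to 32 mm high. Origin: centre of its underside; own x along its length, y across, z up.
- tinlid: Loose white round tin lid, 52 mm across, 12 mm high, to be left alone. Origin: centre of its underside.
- jar: Loose small white jar with a black cap, 36 mm across, 45 mm high, to be left alone. Origin: centre of its underside.
- cutters: Loose side cutters with red handles lying on the bench to the robot's left, about 150 mm long, 14 mm high, to be left alone. Origin: near their middle, at bench level; x points to the jaws.
- driver: Loose screwdriver, about 190 mm long, lying beyond the working area in front of the wooden beam, to be left alone. Origin: on it, at bench level; x points to the blade.
Things that resemble listed ones, but are neither listed nor needed, are in the scene too. Leave any turquoise look-alike of the supply alone.

How it is judged:
By the outcome, as a careful person would: the job done as asked, in the order asked, and still so for the second after the job is handed in, with the robot touching nothing.
It also fails if it takes over 125 s, if anything falls off the work surface, if the arm or the gripper's body presses on something with over 40 N, if the wrist force passes 120 N, or if a joint passes its speed limit or range.

## Robot

A 6-joint arm with a two-finger parallel gripper is mounted at the origin on the work surface. World frame = base frame: x ahead of the robot, y to its left, z up, the work surface at z = 0. Lengths are in m, angles in rad, forces in N, time in s.
With the tool pointing down it reaches from about 0.375 to 0.975 m from the base axis. Payload 3.8 kg.
Tool frame: the origin (TCP) lies midway between the tips of the shut fingers; the grasp point (between the pads) lies 19 mm behind it; z points along the fingers, y is the line along which they close (so a half turn about z gives the same grasp; the last joint's range is limited). The gripper opens to 85 mm and grips with 20 to 120 N. Pads are 22 mm wide; open, the fingers measure 114 mm over their backs; the gripper's body (76 mm by 85 mm) begins 54 mm behind the grasp point. The pads swing forward as they close: fully open they stand 13 mm farther back than shut.
Start: joints at [-1.186, 0.264, 1.604, -0, 1.274, -0.037], TCP at [0.276, -0.616, 0.231] pointing down, gripper open.
Joint ranges: [-2.63, 2.63], [-0.94, 2.18], [0.31, 2.57], [-1.31, 4.45], [0, 2.66], [-2.55, 2.55]. Speed limits (rad/s): [2.57, 2.57, 3.14, 3.14, 3.14, 3.14].

## Interface

Orientations are given as a rotation vector (axis times angle).
In Python, from station import r gives the robot as it stands.
- The arm moves only by the shell command python3 -m inch 'ROWS' [OPENING] [FORCE]. ROWS is JSON, a list of rows, each a list of 6 numbers: the shift along the tool's x, y, z as a fraction of full scale, then the turn, a rotation vector about the tool's x, y, z as a fraction of full scale. In form: [[x, y, z, ax, ay, az], ...]. A call has exactly 8 rows; each row shifts and turns the commanded pose from where the row before left it, along the tool's axes as they then stand; what a row does not reach is not made up. Full scale, the value 1, is 800 mm for a shift and 180 degrees for a turn. A row lasts 1/12 s, in which the tool goes at most 41.7 mm and 7.16 degrees, less where a joint would pass 70% of its speed; a pose out of reach is approached as far as the arm can. A call with a number of a shift or a turn outside -1 to 1 is refused whole. A call with a gripper value outside its range is refused whole. OPENING is the opening, from -1 (shut) to 1 (fully open), so that 0 is half open, set as the call begins (- or left out, the last holds). The fingers move at their own pace and stop on an object; FORCE is the grip in N (left out, the last holds). Time passes only in rows, so rows that do not move let the fingers close, or fill a call up. It gives the time, the measured TCP pose, the force, the opening and the grip force at its end, in the units of the state.
- r.sense(): the state, without advancing time (a new reading comes with each control period).
- r.snapshot(name): name is "scene" or "top"; returns the picture (400x640x3 uint8, blue, green, red); there is no depth.
- r.calibration(name): a dict with "fovy" (degrees; the focal length in pixels is half the picture's height over the tangent of half this angle, whatever the lens; pixels are square), "cx", "cy" (the principal point, pixels), "eye" and "attitude" of the camera in the world. Camera axes: x right, y down, z forward; pixel columns grow to the right and rows downward; lengths in m; the calibration is good to about 2 mm. A picture is of the moment at which its call begins. calibration takes no time and is no camera call.
- r.job_done(): hands the job in; it is judged then, once.
Trained networks look in the newest picture that a camera, given by its name, has taken for a name from the list of things; names that differ only in an ending like _2 or _b are one class to them, and where a whole thing is asked for, a point or a joint stands for the part that bears it (a point fixed in the world has none). Each returns a list of dicts, best first, with "score" (0 to 1); they miss things now and then, are a little off and sometimes report something else, mostly with a low value. They report only what shows in the picture. A call takes as long as a camera call. They do not tell look-alikes from the thing itself.
- r.search_frame(camera, name): "uv" ([column, row] in pixels, amid what is visible of it).
- r.trace(camera, name): "pixels" (400x640 bool, what is visible of it) and "uv" ([column, row] in pixels, amid what is visible of it).
The state is a dict: "t": time; "joint_positions": joint angles; "dq": joint speeds; "tau": joint torques, N m; "tool_pos": TCP position; "tcp_rot": TCP orientation; "wrist_force": force on the tool from outside, world axes, zero at the start; "ft_torque": the same for the moment, N m; "opening": finger opening in m; "grip_force": force on a finger pad.
Only numpy, scipy, OpenCV 4.12 (cv2) and the standard library are available. Lean on these libraries where they do the work, as an engineer would, in place of code of your own. Each camera call takes 0.05 s, during which the arm holds its last target. There are 200 camera calls.

## Working session

There is one attempt and no reset: what is moved stays moved. The work goes in short steps, Python scripts to look and compute and a shell command to move; the robot and the scene stay as the last step left them, time stands still between calls to the robot, and variables do not carry over. Pictures are saved under pics/ and viewed, at most 14 in all, crops included, and the job is handed in when it is done.

```bash
mkdir -p pics; ls; python3 - <<'E'
from station import r
import cv2,numpy as np
for n in("scene","top"):
    im=r.snapshot(n); cv2.imwrite(f"pics/{n}0.png",im); print(n,r.calibration(n))
print(r.sense())
E
```

```text
pics
scene {'fovy': 56.43647101854517, 'cx': 318.8574439284721, 'cy': 196.44801572026975, 'eye': array([ 0.89748445, -0.37762972,  0.85110723]), 'attitude': array([-2.37585077, -0.86981329,  0.26996191])}
top {'fovy': 56.68198004897853, 'cx': 313.49288162719824, 'cy': 198.5664025292802, 'eye': array([0.41858603, 0.11785449, 1.03752953]), 'attitude': array([-2.18626595,  2.14855876, -0.17419478])}
{'t': 0.1, 'joint_positions': array([-1.18588359e+00,  2.64706844e-01,  1.60529788e+00,  3.13684591e-06,
        1.27369369e+00, -3.69149304e-02]), 'dq': array([ 0.00037302, -0.0007579 , -0.0024807 , -0.00042025, -0.00045136,
       -0.00176723]), 'tau': array([ 2.39717328e-04, -5.16706395e+01, -3.68589556e+01, -1.70684511e-04,
        6.37462552e-03,  1.40283868e-05]), 'tool_pos': array([ 0.27609571, -0.61519693,  0.23003432]), 'tcp_rot': array([-3.06994673e+00, -6.57267920e-01,  5.67626123e-04]), 'wrist_force': array([-0.07557687,  0.19365224, -0.55818748]), 'ft_torque': array([0.01813255, 0.04612158, 0.00719145]), 'grip_force': 0.0, 'opening': 0.0854390014968168}
```

View pics/scene0.png

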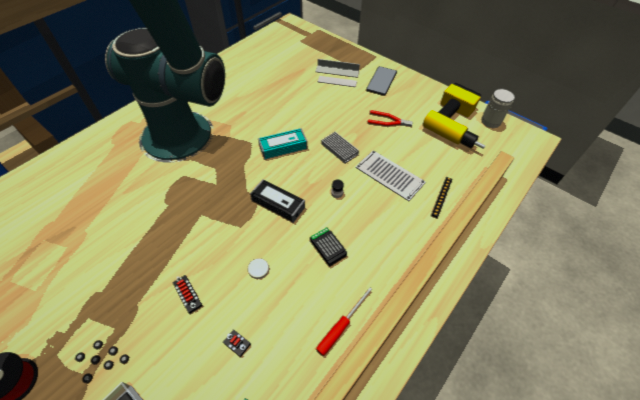

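View pics/top0.png

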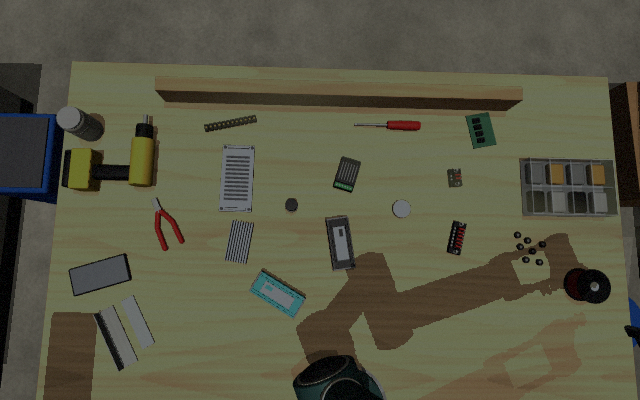

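The top view shows the supply at (340,242), heat sink at (239,241), plate at (237,178), controller at (347,174) and long fuses at (456,238). The turquoise look-alike is at (278,293). In the scene view the supply is at (278,200). Next I fit box silhouettes to the masks from both cameras.

```bash
cat > h.py <<'E'
from station import r
import cv2,numpy as np
from scipy.optimize import least_squares
from scipy.spatial.transform import Rotation as R
SZ=dict(plate=(.19,.09,.006),supply=(.14,.06,.036),heatsink=(.11,.058,.02),controller=(.09,.056,.026),fuses=(.09,.034,.014))
def proj(cam,P):
    c=r.calibration(cam); q=(np.asarray(P)-c["eye"])@R.from_rotvec(c["attitude"]).as_matrix()
    f=200/np.tan(np.radians(c["fovy"])/2)
    return q[:,:2]/q[:,2:]*f+[c["cx"],c["cy"]]
def feat(cnt):
    m=cv2.moments(cnt.astype(np.float32)); a=m["m00"]
    return np.array([m["m10"]/a,m["m01"]/a,m["mu20"]/a/10,m["mu11"]/a/10,m["mu02"]/a/10])
def hull(cam,name,x,y,th,z0):
    l,w,h=SZ[name]; c,s=np.cos(th),np.sin(th)
    P=[(x+c*a*l/2-s*b*w/2,y+s*a*l/2+c*b*w/2,z0+e*h) for a in(-1,1) for b in(-1,1) for e in(0,1)]
    return cv2.convexHull(proj(cam,P).astype(np.float32))
def fit(name,guess,cams=("top","scene"),z0=0,snap=True):
    """guess x,y,yaw; chooses mask nearest the guess"""
    F={}
    for cam in cams:
        if snap: r.snapshot(cam)
        g=proj(cam,[(guess[0],guess[1],z0)])[0]
        d=[q for q in r.trace(cam,name) if np.linalg.norm(q["uv"]-g)<30]
        if not d: print(name,cam,"none"); continue
        m=d[0]["pixels"].astype(np.uint8)
        c=max(cv2.findContours(m,0,1)[0],key=cv2.contourArea)
        F[cam]=feat(cv2.convexHull(c).astype(float)+0.0)
    out={}
    for cs in [tuple(F)]+([(c,) for c in F] if len(F)>1 else []):
        s=least_squares(lambda p:np.concatenate([feat(hull(c,name,*p,z0))-F[c] for c in cs]),guess,x_scale=[.01,.01,.1],diff_step=1e-4)
        print(name,cs,np.round(s.x[:2]*1000,1),"yaw",round(np.degrees(s.x[2]),1),"cost",round(s.cost,2))
        out[cs]=s.x
    return out
def ray(cam,uv,z):
    c=r.calibration(cam); f=200/np.tan(np.radians(c["fovy"])/2)
    d=R.from_rotvec(c["attitude"]).as_matrix()@[(uv[0]-c["cx"])/f,(uv[1]-c["cy"])/f,1]
    return c["eye"]+d*(z-c["eye"][2])/d[2]
def go(x,y,z,yaw):
    """yaw deg of tool closing axis y. prints rotvec turn and shifts (units), shift in the axes AFTER the turn"""
    s=r.sense(); A=R.from_rotvec(s["tcp_rot"]); y=np.array([x,y,z]); 
    best=None
    for k in(0,180):
        t=np.radians(yaw+k); Y=[np.cos(t),np.sin(t),0]; Z=[0,0,-1.]; B=R.from_matrix(np.c_[np.cross(Y,Z),Y,Z])
        v=(A.inv()*B).as_rotvec()
        print("turn deg",np.round(np.degrees(v),1),"units",np.round(v/np.pi,4),"then shift units",np.round(B.inv().apply(y-s["tool_pos"])/.8,4),"shift in present axes",np.round(A.inv().apply(y-s["tool_pos"])/.8,4))
    print("j6",round(s["joint_positions"][5],2),"pos",np.round(s["tool_pos"],4))
E
python3 - <<'E'
from h import *
for n,uv,yaw in [("plate",(237,178),0),("supply",(340,242),5),("heatsink",(239,241),-10),("controller",(347,174),-15),("fuses",(456,238),-10)]:
    p=ray("top",uv,.01); fit(n,[p[0],p[1],np.radians(yaw)])
for n,uv in [("spare",(455,177)),("jar",(291,204)),("tinlid",(402,208))]: print(n,ray("top",uv,.01))
E
```

```text
plate ('top', 'scene') [609.9 304.6] yaw 0.1 cost 2.53
plate ('top',) [610.1 305.5] yaw -0.6 cost 1.12
plate ('scene',) [610.1 303.1] yaw 0.0 cost 1.14
supply top none
supply ('scene',) [432.9  11.8] yaw 9.1 cost 1.34
heatsink ('top', 'scene') [432.3 289.4] yaw -10.2 cost 0.3
heatsink ('top',) [431.9 289.8] yaw -10.8 cost 0.21
heatsink ('scene',) [433.2 288.2] yaw -9.4 cost 0.0
controller ('top', 'scene') [626.   -5.7] yaw -15.8 cost 1.16
controller ('top',) [624.8  -4.5] yaw -17.9 cost 0.41
controller ('scene',) [627.1  -6.8] yaw -14.8 cost 0.4
fuses ('top', 'scene') [ 451.6 -314.3] yaw -14.5 cost 2.19
fuses ('top',) [ 452.8 -312.3] yaw -16.8 cost 1.31
fuses ('scene',) [ 450.5 -315.5] yaw -13.9 cost 0.21
spare [ 0.62384741 -0.31445423  0.01      ]
jar [0.53750027 0.1506966  0.01      ]
tinlid [ 0.5321011  -0.16072218  0.01      ]
```

```bash
python3 -c "
from h import *
go(.433,.012,.12,99)"
```

```text
turn deg [   0.    -0.  -164.8] units [ 0.     -0.     -0.9158] then shift units [-0.3162  0.7445  0.1391] shift in present axes [ 0.4999 -0.6359  0.1391]
turn deg [-0.  -0.  15.2] units [-0.     -0.      0.0842] then shift units [ 0.3162 -0.7445  0.1391] shift in present axes [ 0.4999 -0.6359  0.1391]
j6 -0.04 pos [ 0.2763 -0.6158  0.2313]
```

```bash
python3 -m inch '[[0,0,0,0,0,0.028],[0,0,0,0,0,0.028],[0,0,0,0,0,0.028],[0.0176,-0.0414,0.0077,0,0,0],[0.0176,-0.0414,0.0077,0,0,0],[0.0176,-0.0414,0.0077,0,0,0],[0.0176,-0.0414,0.0077,0,0,0],[0.0176,-0.0414,0.0077,0,0,0]]' 1 40
python3 -m inch '[[0.0176,-0.0414,0.0077,0,0,0],[0.0176,-0.0414,0.0077,0,0,0],[0.0176,-0.0414,0.0077,0,0,0],[0.0176,-0.0414,0.0077,0,0,0],[0.0176,-0.0414,0.0077,0,0,0],[0.0176,-0.0414,0.0077,0,0,0],[0.0176,-0.0414,0.0077,0,0,0],[0.0176,-0.0414,0.0077,0,0,0]]'
python3 -m inch '[[0.0176,-0.0414,0.0077,0,0,0],[0.0176,-0.0414,0.0077,0,0,0],[0.0176,-0.0414,0.0077,0,0,0],[0.0176,-0.0414,0.0077,0,0,0],[0.0176,-0.0414,0.0077,0,0,0],[0,0,0,0,0,0],[0,0,0,0,0,0],[0,0,0,0,0,0]]'
python3 - <<'E'
from h import *
cv2.imwrite("pics/s1.png",r.snapshot("scene"))
fit("supply",[.433,.012,.16],("scene",))
go(.433,.012,.03,99)
E
```

```text
t: 1.77
tool_pos: [0.3199, -0.4397, 0.2002]
tcp_rot: [3.132, 0.247, 0.0]
wrist_force: [0.7, -0.2, 0.1]
opening: 0.0852
grip_force: 0.0
t: 2.43
tool_pos: [0.3896, -0.1603, 0.1514]
tcp_rot: [3.131, 0.247, 0.002]
wrist_force: [-0.1, 0.5, 1.0]
opening: 0.0853
grip_force: 0.0
t: 3.1
tool_pos: [0.4328, 0.0126, 0.1205]
tcp_rot: [3.131, 0.25, -0.0]
wrist_force: [0.7, 0.0, 0.6]
opening: 0.0855
grip_force: 0.0
supply scene noneTraceback (most recent call last):
  File "<stdin>", line 3, in <module>
  File "h.py", line 30, in fit
    s=least_squares(lambda p:np.concatenate([feat(hull(c,name,*p,z0))-F[c] for c in cs]),guess,x_scale=[.01,.01,.1],diff_step=1e-4)
    return func(*args, **kwargs)
    vector_fun = VectorFunction(
        fun_wrapped,
    ...<6 lines>...
        workers=workers
    )
    self._update_fun()
    ~~~~~~~~~~~~~~~~^^
    self.f = self.fun_wrapped(xp_copy(self.x))
             ~~~~~~~~~~~~~~~~^^^^^^^^^^^^^^^^^
    return np.atleast_1d(self.fun(x))
                         ~~~~~~~~^^^
    return self.f(x, *self.args, **self.kwargs)
           ~~~~~~^^^^^^^^^^^^^^^^^^^^^^^^^^^^^^
  File "h.py", line 30, in <lambda>
    s=least_squares(lambda p:np.concatenate([feat(hull(c,name,*p,z0))-F[c] for c in cs]),guess,x_scale=[.01,.01,.1],diff_step=1e-4)
                             ~~~~~~~~~~~~~~^^^^^^^^^^^^^^^^^^^^^^^^^^^^^^^^^^^^^^^^^^^^^
ValueError: need at least one array to concatenate
```

View pics/s1.png

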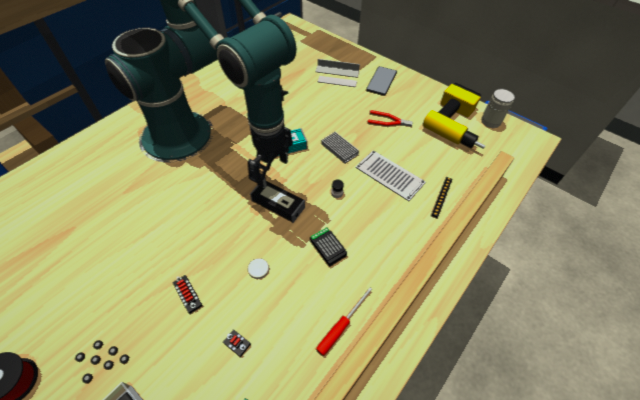

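The gripper is over the black supply (278,200) and lined up with it. I descend and grasp.

```bash
python3 -m inch '[[0,0,0.02,0,0,0],[0,0,0.03,0,0,0],[0,0,0.03,0,0,0],[0,0,0.025,0,0,0],[0,0,0.02,0,0,0],[0,0,0.012,0,0,0],[0,0,0.01,0,0,0],[0,0,0,0,0,0]]'
python3 -m inch '[[0,0,0,0,0,0],[0,0,0,0,0,0],[0,0,0,0,0,0],[0,0,0,0,0,0],[0,0,0,0,0,0],[0,0,0,0,0,0],[0,0,0,0,0,0],[0,0,0,0,0,0]]' -1 60
python3 -m inch '[[0,0,-0.01,0,0,0],[0,0,-0.02,0,0,0],[0,0,-0.03,0,0,0],[0,0,-0.04,0,0,0],[0,0,-0.04,0,0,0],[0,0,-0.02,0,0,0],[0,0,0,0,0,0],[0,0,0,0,0,0]]'
python3 - <<'E'
from h import *
cv2.imwrite("pics/s2.png",r.snapshot("scene")[90:290,170:490].repeat(2,0).repeat(2,1))
go(.61,.304,.12,90)
E
```

```text
t: 3.92
tool_pos: [0.4319, 0.012, 0.0017]
tcp_rot: [-3.132, -0.245, 0.004]
wrist_force: [0.2, 0.6, 0.0]
opening: 0.0855
grip_force: 0.0
t: 4.58
tool_pos: [0.4342, 0.0129, 0.0042]
tcp_rot: [3.132, 0.247, 0.004]
wrist_force: [-1.8, -1.1, 6.5]
opening: 0.0589
grip_force: 67.7
t: 5.25
tool_pos: [0.4327, 0.0128, 0.1309]
tcp_rot: [3.131, 0.248, 0.002]
wrist_force: [0.8, 0.3, -8.0]
opening: 0.0589
grip_force: 67.4
turn deg [  -0.2   -0.  -170.9] units [-1.100e-03 -1.000e-04 -9.497e-01] then shift units [-0.2234  0.364   0.0117] shift in present axes [ 0.2779 -0.3243  0.0112]
turn deg [-0.   0.1  9.1] units [-0.      0.0008  0.0503] then shift units [ 0.2234 -0.364   0.0117] shift in present axes [ 0.2779 -0.3243  0.0112]
j6 1.38 pos [0.4313 0.0128 0.1294]
```

View pics/s2.png

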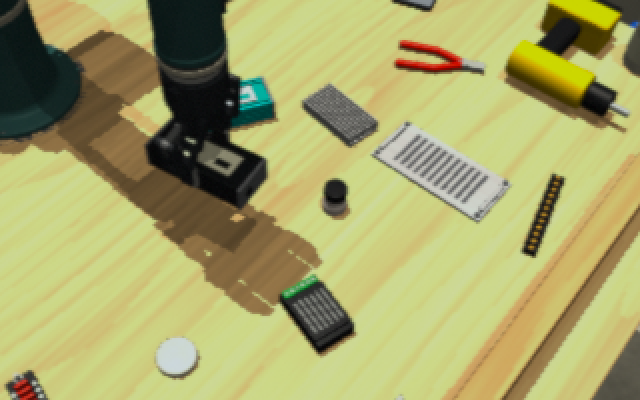

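```bash
python3 -m inch '[[0,0,0,0,0,0.025],[0,0,0,0,0,0.0253],[0.01,-0.0165,0,0,0,0],[0.0203,-0.0331,0,0,0,0],[0.0203,-0.0331,0,0,0,0],[0.0203,-0.0331,0,0,0,0],[0.0203,-0.0331,0,0,0,0],[0.0203,-0.0331,0,0,0,0]]'
python3 -m inch '[[0.0203,-0.0331,0,0,0,0],[0.0203,-0.0331,0,0,0,0],[0.0203,-0.0331,0,0,0,0],[0.0203,-0.0331,0,0,0,0],[0.02,-0.0331,0,0,0,0],[0.0103,-0.0165,0,0,0,0],[0,0,0,0,0,0],[0,0,0,0,0,0]]'
python3 - <<'E'
from h import *
for i in range(3): cv2.imwrite("pics/s3.png",r.snapshot("scene")); go(.61,.304,.03,90)
E
```

```text
t: 5.97
tool_pos: [0.52, 0.159, 0.1269]
tcp_rot: [3.14, 0.0, -0.01]
wrist_force: [0.6, -0.9, -5.6]
opening: 0.0592
grip_force: 67.3
t: 6.63
tool_pos: [0.6092, 0.3036, 0.1263]
tcp_rot: [3.138, 0.002, -0.01]
wrist_force: [-0.1, 0.1, -6.7]
opening: 0.0589
grip_force: 67.6
turn deg [  -0.6    0.3 -180. ] units [-0.0032  0.0017 -0.9998] then shift units [-0.0014  0.0014  0.1209] shift in present axes [ 0.0022 -0.0019  0.1209]
turn deg [0.2 0.4 0. ] units [0.0011 0.0021 0.0002] then shift units [ 0.0014 -0.0014  0.1209] shift in present axes [ 0.0022 -0.0019  0.1209]
j6 2.0 pos [0.6089 0.3028 0.1267]
turn deg [  0.5  -0.3 180. ] units [ 0.0028 -0.0015  1.    ] then shift units [-0.0012  0.0019  0.1217] shift in present axes [ 0.0019 -0.0022  0.1217]
turn deg [ 0.2  0.3 -0. ] units [ 0.001   0.0018 -0.    ] then shift units [ 0.0012 -0.0019  0.1217] shift in present axes [ 0.0019 -0.0022  0.1217]
j6 2.0 pos [0.609  0.3025 0.1274]
turn deg [  0.4  -0.2 180. ] units [ 0.0022 -0.0012  0.9998] then shift units [-0.0008  0.002   0.1227] shift in present axes [ 0.0013 -0.0023  0.1227]
turn deg [ 0.1  0.3 -0. ] units [ 0.0008  0.0014 -0.0002] then shift units [ 0.0008 -0.002   0.1227] shift in present axes [ 0.0013 -0.0023  0.1227]
j6 2.0 pos [0.6094 0.3024 0.1281]
```

```bash
python3 -m inch '[[0.0012,-0.0018,0.02,0,0,0],[0,0,0.03,0,0,0],[0,0,0.03,0,0,0],[0,0,0.025,0,0,0],[0,0,0.02,0,0,0],[0,0,0.01,0,0,0],[0,0,0.005,0,0,0],[0,0,0,0,0,0]]'
python3 -m inch '[[0,0,0.001,0,0,0],[0,0,0.001,0,0,0],[0,0,0.001,0,0,0],[0,0,0.001,0,0,0],[0,0,0.001,0,0,0],[0,0,0.001,0,0,0],[0,0,0,0,0,0],[0,0,0,0,0,0]]'
```

```text
t: 7.45
tool_pos: [0.6115, 0.3045, 0.0179]
tcp_rot: [3.141, -0.001, -0.003]
wrist_force: [-0.0, -0.9, -7.3]
opening: 0.0591
grip_force: 67.4
t: 8.12
tool_pos: [0.6122, 0.3054, 0.0139]
tcp_rot: [3.142, -0.0, -0.0]
wrist_force: [0.2, -0.1, -6.6]
opening: 0.0593
grip_force: 67.4
```

```bash
for i in 1 2; do python3 -m inch '[[0,0,0.001,0,0,0],[0,0,0.001,0,0,0],[0,0,0.001,0,0,0],[0,0,0.0005,0,0,0],[0,0,0,0,0,0],[0,0,0,0,0,0],[0,0,0,0,0,0],[0,0,0,0,0,0]]'; done
```

```text
t: 8.78
tool_pos: [0.6124, 0.3054, 0.0113]
tcp_rot: [-3.142, 0.0, -0.0]
wrist_force: [0.7, -0.1, -7.2]
opening: 0.0593
grip_force: 67.4
t: 9.45
tool_pos: [0.6126, 0.3055, 0.0103]
tcp_rot: [-3.141, 0.0, -0.001]
wrist_force: [-4.1, -2.8, 3.9]
opening: 0.0589
grip_force: 69.0
```

```bash
python3 -m inch '[[0,0,0,0,0,0],[0,0,0,0,0,0],[0,0,0,0,0,0],[0,0,0,0,0,0],[0,0,-0.02,0,0,0],[0,0,-0.03,0,0,0],[0,0,-0.04,0,0,0],[0,0,-0.04,0,0,0]]' 1
python3 -m inch '[[0,0,-0.02,0,0,0],[-0.02,0,0,0,0,0],[-0.04,0,0,0,0,0],[-0.04,0,0,0,0,0],[-0.04,0,0,0,0,0],[-0.04,0,0,0,0,0],[-0.02,0,0,0,0,0],[0,0,0,0,0,0]]'
python3 - <<'E'
from h import *
im=r.snapshot("scene")
fit("plate",[.61,.304,0],("scene","top"))
try: fit("supply",[.61,.304,0],("scene","top"),z0=.006)
except Exception as e: print(e)
im=cv2.resize(im[120:240,320:480],None,fx=5,fy=5)
cv2.imwrite("pics/s4.png",im[:600])
go(.4325,.289,.12,80)
E
```

```text
t: 10.12
tool_pos: [0.6116, 0.305, 0.1123]
tcp_rot: [3.141, -0.0, -0.003]
wrist_force: [0.3, 0.4, 0.5]
opening: 0.0857
grip_force: 0.0
t: 10.78
tool_pos: [0.4487, 0.3051, 0.128]
tcp_rot: [3.141, 0.003, -0.003]
wrist_force: [0.2, 0.0, -0.4]
opening: 0.0852
grip_force: 0.0
plate ('scene', 'top') [616.2 301.7] yaw 2.8 cost 21.12
plate ('scene',) [623.7 294.8] yaw 0.0 cost 14.47
plate ('top',) [610.4 304.6] yaw 0.2 cost 1.91
supply ('scene', 'top') [611.1 304.9] yaw 0.0 cost 1.42
supply ('scene',) [610.3 303.1] yaw 0.1 cost 0.13
supply ('top',) [611.9 305.9] yaw -0.0 cost 0.94
turn deg [   0.   -0. -170.] units [ 0.     -0.     -0.9447] then shift units [ 0.0219 -0.0246  0.0104] shift in present axes [-0.0258  0.0205  0.0104]
turn deg [-0. -0. 10.] units [-0.     -0.      0.0553] then shift units [-0.0219  0.0246  0.0104] shift in present axes [-0.0258  0.0205  0.0104]
j6 2.12 pos [0.4531 0.3053 0.1283]
```

View pics/s4.png

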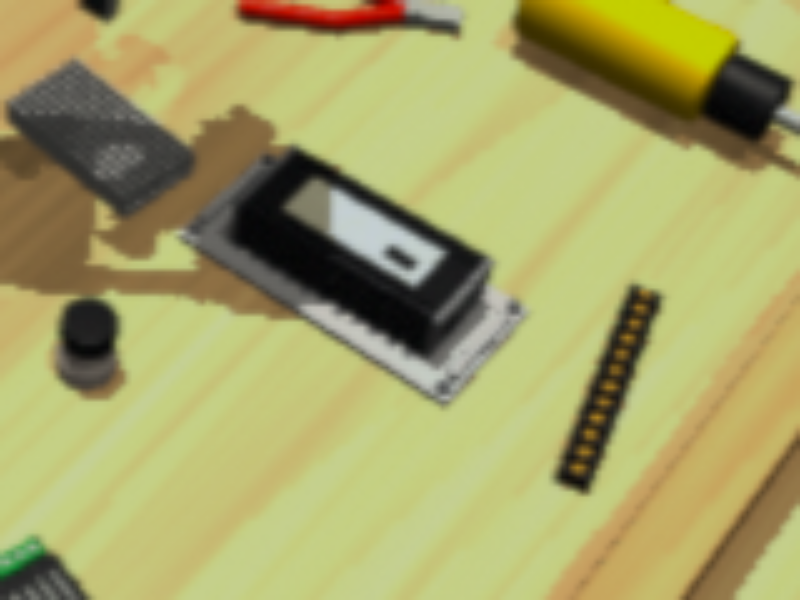

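The supply (about 365,175 in the scene view) sits centred on the plate between the stops, 1 mm off at most. Next is the heat sink.

```bash
python3 -m inch '[[0,0,0,0,0,0.0275],[0,0,0,0,0,0.0278],[-0.011,0.0123,0,0,0,0],[-0.0109,0.0123,0,0,0,0],[0,0,0.02,0,0,0],[0,0,0.03,0,0,0],[0,0,0.03,0,0,0],[0,0,0.02,0,0,0]]'
python3 -m inch '[[0,0,0.02,0,0,0],[0,0,0.01,0,0,0],[0,0,0,0,0,0],[0,0,0,0,0,0],[0,0,0,0,0,0],[0,0,0,0,0,0],[0,0,0,0,0,0],[0,0,0,0,0,0]]'
python3 -c "
from h import *
go(.4325,.289,.002,80)"
```

```text
t: 11.9
tool_pos: [0.4311, 0.2884, 0.0465]
tcp_rot: [3.129, -0.273, -0.002]
wrist_force: [0.2, 0.2, 0.1]
opening: 0.0852
grip_force: 0.0
t: 12.57
tool_pos: [0.4323, 0.2895, 0.0254]
tcp_rot: [-3.129, 0.273, -0.002]
wrist_force: [0.8, 0.7, -0.7]
opening: 0.0852
grip_force: 0.0
turn deg [ 1.0e-01 -1.0e-01 -1.8e+02] units [ 7.000e-04 -6.000e-04 -9.998e-01] then shift units [-0.0003 -0.0005  0.0292] shift in present axes [0.0003 0.0006 0.0292]
turn deg [-0.1 -0.1  0. ] units [-0.0004 -0.0004  0.0002] then shift units [0.0003 0.0005 0.0292] shift in present axes [0.0003 0.0006 0.0292]
j6 2.29 pos [0.4323 0.2895 0.0254]
```

```bash
python3 -m inch '[[0,0,0.01,0,0,0],[0,0,0.01,0,0,0],[0,0,0.005,0,0,0],[0,0,0.005,0,0,0],[0,0,0,0,0,0],[0,0,0,0,0,0],[0,0,0,0,0,0],[0,0,0,0,0,0]]'
python3 -m inch '[[0,0,0,0,0,0],[0,0,0,0,0,0],[0,0,0,0,0,0],[0,0,0,0,0,0],[0,0,0,0,0,0],[0,0,0,0,0,0],[0,0,0,0,0,0],[0,0,0,0,0,0]]' -1 40
python3 -m inch '[[0,0,-0.01,0,0,0],[0,0,-0.02,0,0,0],[0,0,-0.03,0,0,0],[0,0,-0.04,0,0,0],[0,0,-0.04,0,0,0],[0,0,-0.02,0,0,0],[0,0,0,0,0,0],[0,0,0,0,0,0]]'
python3 - <<'E'
from h import *
cv2.imwrite("pics/s5.png",cv2.resize(r.snapshot("scene")[60:240,260:480],None,fx=3,fy=3))
go(.611,.305,.12,90)
E
```

```text
t: 13.23
tool_pos: [0.4319, 0.2892, 0.0006]
tcp_rot: [-3.129, 0.273, -0.001]
wrist_force: [-0.4, -0.6, -0.4]
opening: 0.0854
grip_force: 0.0
t: 13.9
tool_pos: [0.4322, 0.2895, 0.001]
tcp_rot: [-3.129, 0.273, -0.002]
wrist_force: [0.4, 0.3, 4.7]
opening: 0.057
grip_force: 44.3
t: 14.57
tool_pos: [0.4316, 0.289, 0.1287]
tcp_rot: [-3.129, 0.273, -0.001]
wrist_force: [0.1, -0.5, -2.6]
opening: 0.0569
grip_force: 43.6
turn deg [ 2.0e-01 -1.0e-01  1.7e+02] units [ 9.000e-04 -7.000e-04  9.447e-01] then shift units [-0.2256  0.0209  0.0089] shift in present axes [ 0.2187 -0.0596  0.0084]
turn deg [  0.1   0.1 -10. ] units [ 0.0005  0.0006 -0.0553] then shift units [ 0.2256 -0.0209  0.0089] shift in present axes [ 0.2187 -0.0596  0.0084]
j6 2.29 pos [0.4305 0.2883 0.1271]
```

View pics/s5.png

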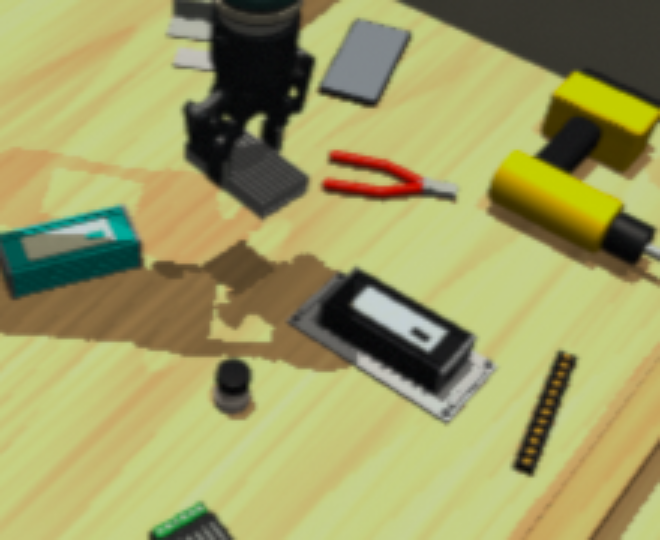

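```bash
python3 -m inch '[[0,0,0,0,0,-0.0275],[0,0,0,0,0,-0.0278],[0.02,-0.0025,0,0,0,0],[0.04,-0.0035,0,0,0,0],[0.045,-0.0045,0,0,0,0],[0.045,-0.004,0,0,0,0],[0.04,-0.0035,0,0,0,0],[0.02,-0.0015,0,0,0,0]]'
python3 -m inch '[[0.0145,-0.001,0,0,0,0],[0,0,0.01,0,0,0],[0,0,0.02,0,0,0],[0,0,0.02,0,0,0],[0,0,0.02,0,0,0],[0,0,0.01,0,0,0],[0,0,0,0,0,0],[0,0,0,0,0,0]]'
python3 -c "
from h import *
for i in range(3):r.snapshot('top');go(.611,.305,.043,90)" | grep -v "17\|180"
```

```text
t: 15.28
tool_pos: [0.6015, 0.3038, 0.1246]
tcp_rot: [3.14, -0.002, -0.004]
wrist_force: [0.4, -0.1, -1.5]
opening: 0.0567
grip_force: 43.5
t: 15.95
tool_pos: [0.6092, 0.3048, 0.0622]
tcp_rot: [3.14, 0.0, -0.006]
wrist_force: [0.7, 0.9, -1.3]
opening: 0.0574
grip_force: 43.5
turn deg [-1.0e-01  0.0e+00 -1.8e+02] units [-6.e-04  2.e-04 -1.e+00] then shift units [-0.0006 -0.0004  0.026 ] shift in present axes [0.0007 0.0004 0.026 ]
turn deg [0.  0.1 0. ] units [0.0001 0.0004 0.    ] then shift units [0.0006 0.0004 0.026 ] shift in present axes [0.0007 0.0004 0.026 ]
j6 2.0 pos [0.6105 0.3053 0.0638]
turn deg [ 1.0e-01 -0.0e+00 -1.8e+02] units [ 3.e-04 -2.e-04 -1.e+00] then shift units [ 0.0005 -0.0009  0.0274] shift in present axes [-0.0005  0.0009  0.0274]
turn deg [-0. -0.  0.] units [-0.0001 -0.0002  0.    ] then shift units [-0.0005  0.0009  0.0274] shift in present axes [-0.0005  0.0009  0.0274]
j6 2.0 pos [0.6114 0.3057 0.0649]
turn deg [ 2.0e-01 -1.0e-01 -1.8e+02] units [ 8.e-04 -4.e-04 -1.e+00] then shift units [ 0.001  -0.0011  0.0282] shift in present axes [-0.0011  0.0011  0.0282]
turn deg [-0.  -0.1  0. ] units [-0.0003 -0.0005  0.    ] then shift units [-0.001   0.0011  0.0282] shift in present axes [-0.0011  0.0011  0.0282]
j6 2.0 pos [0.6118 0.3059 0.0656]
```

```bash
python3 -m inch '[[0,0,0.005,0,0,0],[0,0,0.007,0,0,0],[0,0,0.005,0,0,0],[0,0,0.003,0,0,0],[0,0,0.0015,0,0,0],[0,0,0.001,0,0,0],[0,0,0,0,0,0],[0,0,0,0,0,0]]'
for i in 1 2; do python3 -m inch '[[0,0,0.001,0,0,0],[0,0,0.001,0,0,0],[0,0,0.0005,0,0,0],[0,0,0,0,0,0],[0,0,0,0,0,0],[0,0,0,0,0,0],[0,0,0,0,0,0],[0,0,0,0,0,0]]'; done
```

```text
t: 16.77
tool_pos: [0.6113, 0.3054, 0.0464]
tcp_rot: [-3.142, 0.0, -0.0]
wrist_force: [0.2, 0.0, -2.4]
opening: 0.0571
grip_force: 43.5
t: 17.43
tool_pos: [0.6112, 0.3054, 0.0445]
tcp_rot: [-3.142, 0.0, -0.0]
wrist_force: [-0.3, 0.9, -1.8]
opening: 0.0574
grip_force: 43.5
t: 18.1
tool_pos: [0.6114, 0.3055, 0.043]
tcp_rot: [-3.141, 0.0, -0.001]
wrist_force: [-2.1, -1.3, 5.2]
opening: 0.0569
grip_force: 44.4
```

```bash
python3 -m inch '[[0,0,0,0,0,0],[0,0,0,0,0,0],[0,0,0,0,0,0],[0,0,0,0,0,0],[0,0,-0.02,0,0,0],[0,0,-0.03,0,0,0],[0,0,-0.04,0,0,0],[0,0,-0.03,0,0,0]]' 1
python3 -m inch '[[0,0,0,0,0,0],[0,0.03,0,0,0,0],[0,0.05,0,0,0,0],[0,0.05,0,0,0,0],[0,0.05,0,0,0,0],[0,0.05,0,0,0,0],[0,0.03,0,0,0,0],[0,0,0,0,0,0]]'
python3 - <<'E'
from h import *
fit("supply",[.61,.304,0],("scene","top"),z0=.006)
fit("heatsink",[.61,.304,0],("scene","top"),z0=.042)
cv2.imwrite("pics/s6.png",cv2.resize(r.snapshot("scene")[120:260,300:480],None,fx=4,fy=4))
go(.626,-.006,.12,74)
E
```

```text
t: 18.77
tool_pos: [0.6115, 0.3055, 0.1398]
tcp_rot: [-3.141, 0.0, -0.001]
wrist_force: [0.9, -0.3, 0.3]
opening: 0.0852
grip_force: 0.0
t: 19.43
tool_pos: [0.6107, 0.0925, 0.1376]
tcp_rot: [3.14, -0.007, -0.002]
wrist_force: [-0.4, 1.1, 0.3]
opening: 0.0854
grip_force: 0.0
supply ('scene', 'top') [585.8 307.4] yaw -3.0 cost 468.3
supply ('scene',) [630.6 295.2] yaw 0.3 cost 25.32
supply ('top',) [551.2 304.8] yaw -53.1 cost 174.75
heatsink ('scene', 'top') [612.1 305.6] yaw -0.1 cost 0.94
heatsink ('scene',) [613.6 303.7] yaw -2.2 cost 0.41
heatsink ('top',) [611.3 306.5] yaw 0.0 cost 0.19
turn deg [  -0.    -0.  -163.9] units [-0.     -0.     -0.9106] then shift units [-0.0539 -0.1206  0.0229] shift in present axes [0.0183 0.1308 0.0228]
turn deg [-0.   0.  16.1] units [-0.      0.      0.0894] then shift units [0.0539 0.1206 0.0229] shift in present axes [0.0183 0.1308 0.0228]
j6 1.69 pos [0.6112 0.0986 0.1383]
```

View pics/s6.png

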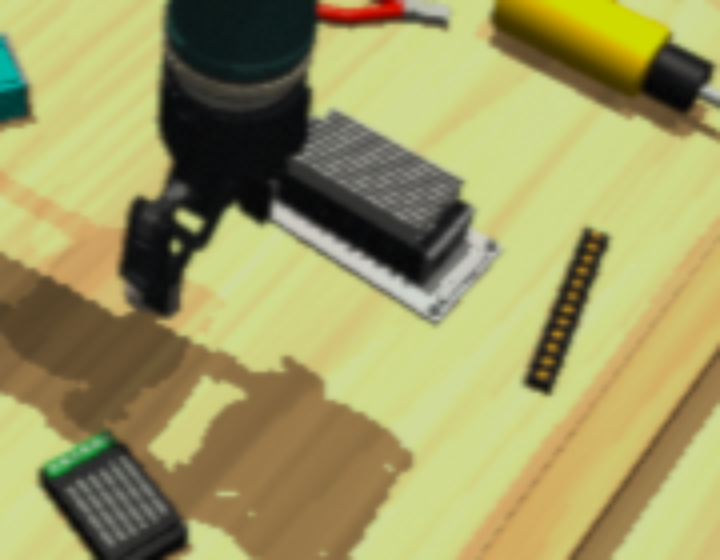

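The heat sink (about 400,170 in the crop) lies flat on the supply, within 1 mm. Next is the controller.

```bash
python3 -m inch '[[0,0,0,0,0,0.0298],[0,0,0,0,0,0.0298],[0,0,0,0,0,0.0298],[0.0139,0.0306,0,0,0,0],[0.015,0.034,0,0,0,0],[0.015,0.034,0,0,0,0],[0.01,0.022,0.01,0,0,0],[0,0,0.03,0,0,0]]'
python3 -m inch '[[0,0,0.03,0,0,0],[0,0,0.03,0,0,0],[0,0,0.02,0,0,0],[0,0,0.015,0,0,0],[0,0,0.006,0,0,0],[0,0,0,0,0,0],[0,0,0,0,0,0],[0,0,0,0,0,0]]'
python3 -c "
from h import *
go(.626,-.006,.002,74)"
```

```text
t: 20.55
tool_pos: [0.6303, -0.0104, 0.1107]
tcp_rot: [3.11, -0.442, 0.015]
wrist_force: [0.6, 0.5, 1.3]
opening: 0.0853
grip_force: 0.0
t: 21.22
tool_pos: [0.6272, -0.0071, 0.0271]
tcp_rot: [-3.11, 0.439, -0.004]
wrist_force: [0.1, -0.7, 0.4]
opening: 0.085
grip_force: 0.0
turn deg [-2.000e-01  1.000e-01  1.799e+02] units [-1.300e-03  3.000e-04  9.995e-01] then shift units [0.0018 0.0009 0.0314] shift in present axes [-0.0019 -0.0009  0.0314]
turn deg [-0.  -0.1 -0.1] units [-0.0002 -0.0008 -0.0005] then shift units [-0.0018 -0.0009  0.0314] shift in present axes [-0.0019 -0.0009  0.0314]
j6 1.8 pos [ 0.6272 -0.0071  0.0271]
```

```bash
python3 -m inch '[[-0.001,0,0.01,0,0,0],[0,0,0.01,0,0,0],[0,0,0.006,0,0,0],[0,0,0.004,0,0,0],[0,0,0,0,0,0],[0,0,0,0,0,0],[0,0,0,0,0,0],[0,0,0,0,0,0]]'
python3 -m inch '[[0,0,0,0,0,0],[0,0,0,0,0,0],[0,0,0,0,0,0],[0,0,0,0,0,0],[0,0,0,0,0,0],[0,0,0,0,0,0],[0,0,0,0,0,0],[0,0,0,0,0,0]]' -1 40
python3 -m inch '[[0,0,-0.01,0,0,0],[0,0,-0.02,0,0,0],[0,0,-0.03,0,0,0],[0,0,-0.04,0,0,0],[0,0,-0.05,0,0,0],[0,0,-0.04,0,0,0],[0,0,-0.02,0,0,0],[0,0,0,0,0,0]]'
python3 - <<'E'
from h import *
cv2.imwrite("pics/s7.png",cv2.resize(r.snapshot("scene")[120:300,260:480],None,fx=3,fy=3))
go(.6115,.3055,.15,90)
E
```

```text
t: 21.88
tool_pos: [0.6254, -0.007, 0.0019]
tcp_rot: [-3.111, 0.44, -0.001]
wrist_force: [-0.1, -0.4, -0.0]
opening: 0.0856
grip_force: 0.0
t: 22.55
tool_pos: [0.6257, -0.007, 0.0022]
tcp_rot: [-3.11, 0.44, -0.002]
wrist_force: [-0.3, 0.8, 5.7]
opening: 0.0555
grip_force: 44.5
t: 23.22
tool_pos: [0.628, -0.0072, 0.1752]
tcp_rot: [-3.11, 0.44, -0.014]
wrist_force: [0.3, 0.3, -1.2]
opening: 0.0549
grip_force: 44.0
turn deg [ -0.4   0.  163.9] units [-2.000e-03  1.000e-04  9.106e-01] then shift units [0.0186 0.3908 0.0275] shift in present axes [-0.1263 -0.3703  0.0272]
turn deg [ -0.   -0.2 -16.1] units [-0.0001 -0.0014 -0.0894] then shift units [-0.0186 -0.3908  0.0275] shift in present axes [-0.1263 -0.3703  0.0272]
j6 1.8 pos [ 0.6263 -0.0072  0.172 ]
```

View pics/s7.png

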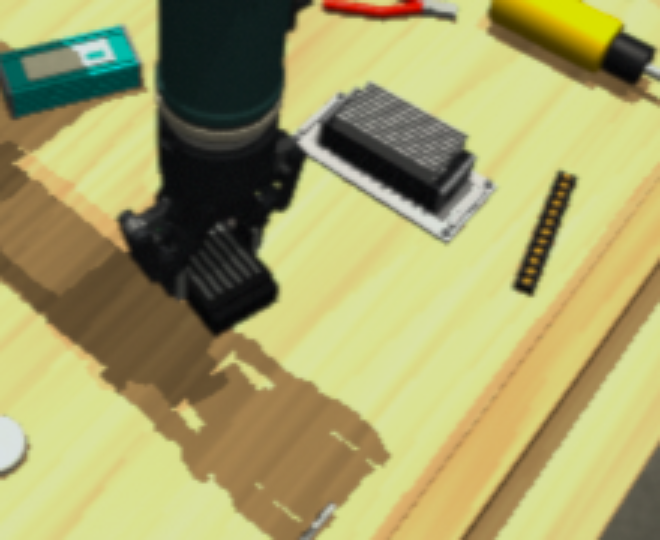

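The controller is held level. I carry it to the stack.

```bash
python3 -m inch '[[0,0,0,0,0,-0.0298],[0,0,0,0,0,-0.0298],[0,0,0,0,0,-0.0298],[-0.0009,-0.02,0,0,0,0],[-0.002,-0.04,0,0,0,0],[-0.0025,-0.048,0,0,0,0],[-0.0025,-0.05,0,0,0,0],[-0.0025,-0.05,0,0,0,0]]'
python3 -m inch '[[-0.0025,-0.05,0,0,0,0],[-0.0025,-0.05,0,0,0,0],[-0.0022,-0.048,0,0,0,0],[-0.001,-0.0248,0,0,0,0],[0,-0.01,0.01,0,0,0],[0,0,0.02,0,0,0],[0,0,0.02,0,0,0],[0,0,0.01,0,0,0]]'
python3 -m inch '[[0,0,0.01,0,0,0],[0,0,0.01,0,0,0],[0,0,0.01,0,0,0],[0,0,0.005,0,0,0],[0,0,0,0,0,0],[0,0,0,0,0,0],[0,0,0,0,0,0],[0,0,0,0,0,0]]'
python3 -c "
from h import *
go(.6115,.3055,.064,90)"
```

```text
t: 23.93
tool_pos: [0.6142, 0.16, 0.1657]
tcp_rot: [3.14, -0.002, -0.009]
wrist_force: [0.7, -0.2, -2.2]
opening: 0.0548
grip_force: 43.9
t: 24.6
tool_pos: [0.6071, 0.3037, 0.1157]
tcp_rot: [3.137, 0.0, -0.012]
wrist_force: [-0.3, 0.6, -2.5]
opening: 0.0551
grip_force: 43.9
t: 25.27
tool_pos: [0.6109, 0.3059, 0.0947]
tcp_rot: [-3.141, 0.0, -0.003]
wrist_force: [0.4, 0.7, -1.7]
opening: 0.0551
grip_force: 43.9
turn deg [-1.0e-01  1.0e-01  1.8e+02] units [-8.e-04  4.e-04  1.e+00] then shift units [-0.0007 -0.0005  0.0383] shift in present axes [0.0006 0.0006 0.0383]
turn deg [-0.  -0.1 -0. ] units [-0.0002 -0.0005 -0.    ] then shift units [0.0007 0.0005 0.0383] shift in present axes [0.0006 0.0006 0.0383]
j6 2.0 pos [0.6109 0.3059 0.0947]
```

```bash
python3 -m inch '[[0.001,0,0.008,0,0,0],[0,0,0.01,0,0,0],[0,0,0.008,0,0,0],[0,0,0.004,0,0,0],[0,0,0.003,0,0,0],[0,0,0.001,0,0,0],[0,0,0,0,0,0],[0,0,0,0,0,0]]'
for i in 1 2; do python3 -m inch '[[0,0,0.001,0,0,0],[0,0,0.001,0,0,0],[0,0,0.0005,0,0,0],[0,0,0,0,0,0],[0,0,0,0,0,0],[0,0,0,0,0,0],[0,0,0,0,0,0],[0,0,0,0,0,0]]'; done
```

```text
t: 25.93
tool_pos: [0.6112, 0.3057, 0.0665]
tcp_rot: [-3.141, 0.0, -0.0]
wrist_force: [0.4, 0.2, -1.5]
opening: 0.0554
grip_force: 43.9
t: 26.6
tool_pos: [0.611, 0.3056, 0.0644]
tcp_rot: [3.142, -0.0, -0.0]
wrist_force: [0.0, -0.0, -2.6]
opening: 0.0553
grip_force: 43.9
t: 27.27
tool_pos: [0.6113, 0.3057, 0.0642]
tcp_rot: [-3.141, 0.0, -0.001]
wrist_force: [-3.3, -0.9, 7.0]
opening: 0.0555
grip_force: 44.9
```

```bash
python3 -m inch '[[0,0,0,0,0,0],[0,0,0,0,0,0],[0,0,0,0,0,0],[0,0,0,0,0,0],[0,0,-0.02,0,0,0],[0,0,-0.03,0,0,0],[0,0,-0.04,0,0,0],[0,0,-0.03,0,0,0]]' 1
python3 -m inch '[[0,0,0,0,0,0],[0,0.03,0,0,0,0],[0,0.05,0,0,0,0],[0,0.05,0,0,0,0],[0,0.05,0,0,0,0],[0,0.05,0,0,0,0],[0,0.05,0,0,0,0],[0,0.05,0,0,0,0]]'
python3 -m inch '[[0,0.05,0,0,0,0],[0,0.05,0,0,0,0],[0,0.05,0,0,0,0],[0,0.05,0,0,0,0],[0,0.05,0,0,0,0],[0,0.03,0,0,0,0],[0,0,0,0,0,0],[0,0,0,0,0,0]]'
python3 - <<'E'
from h import *
fit("heatsink",[.61,.304,0],("scene","top"),z0=.042)
fit("controller",[.61,.304,0],("scene","top"),z0=.062)
fit("fuses",[.4516,-.3143,-.25],("scene","top"))
cv2.imwrite("pics/s8.png",cv2.resize(r.snapshot("scene")[120:260,300:480],None,fx=4,fy=4))
go(.4516,-.3143,.12,75.5)
E
```

```text
t: 27.93
tool_pos: [0.6113, 0.3057, 0.1598]
tcp_rot: [-3.141, 0.0, -0.001]
wrist_force: [1.1, -0.2, -0.0]
opening: 0.0853
grip_force: 0.0
t: 28.6
tool_pos: [0.6104, 0.0399, 0.1577]
tcp_rot: [3.142, 0.0, -0.001]
wrist_force: [0.8, 0.2, 0.9]
opening: 0.0855
grip_force: 0.0
t: 29.27
tool_pos: [0.6105, -0.1838, 0.1576]
tcp_rot: [-3.141, 0.005, 0.001]
wrist_force: [-0.3, 0.3, -0.3]
opening: 0.0852
grip_force: 0.0
heatsink ('scene', 'top') [586.9 306.1] yaw 2.9 cost 216.89
heatsink ('scene',) [620.9 294. ] yaw 18.0 cost 1.58
heatsink ('top',) [560.9 306.8] yaw -1.3 cost 106.07
controller ('scene', 'top') [611.2 306.3] yaw -0.0 cost 1.04
controller ('scene',) [611.6 304.6] yaw 0.0 cost 0.72
controller ('top',) [611.1 307.1] yaw -0.0 cost 0.17
fuses ('scene', 'top') [ 444.  -310.3] yaw -16.3 cost 33.25
fuses ('scene',) [ 451.2 -316. ] yaw -14.1 cost 0.12
fuses ('top',) [ 436.1 -301.1] yaw -29.4 cost 16.57
turn deg [   0.    -0.  -165.5] units [ 1.000e-04 -0.000e+00 -9.194e-01] then shift units [ 0.1516 -0.2099  0.0481] shift in present axes [-0.1994  0.1652  0.0481]
turn deg [-0.  -0.  14.5] units [-0.     -0.      0.0806] then shift units [-0.1516  0.2099  0.0481] shift in present axes [-0.1994  0.1652  0.0481]
j6 1.24 pos [ 0.6111 -0.1821  0.1585]
```

View pics/s8.png

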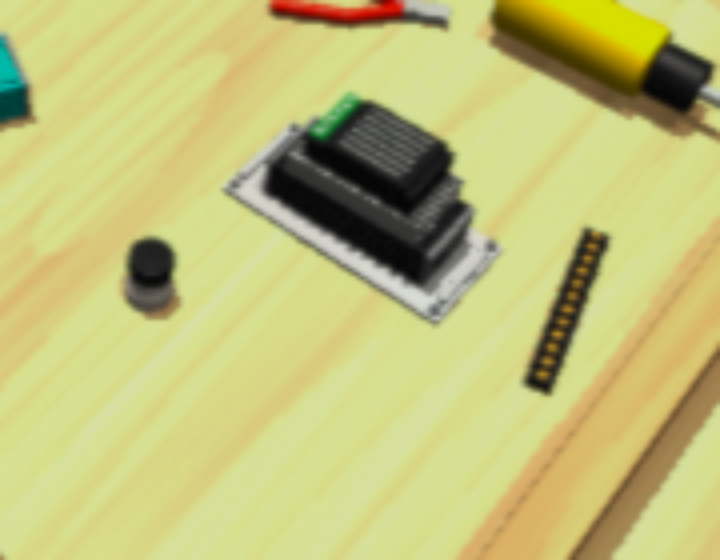

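The controller (375,150 in the crop) is well placed. The fuse fit needs the taller middle in its model, so I refit and check it by overlay.

```bash
python3 - <<'E'
import h
from h import *
def pts(x,y,th,z0=0):
    c,s=np.cos(th),np.sin(th); P=[]
    for l,w,hh in((.09,.034,.014),(.068,.018,.032),(.082,.006,.030)):
        P+=[(x+c*a*l/2-s*b*w/2,y+s*a*l/2+c*b*w/2,z0+e*hh) for a in(-1,1) for b in(-1,1) for e in(0,1)]
    return P
h.hull=lambda cam,name,x,y,th,z0: cv2.convexHull(proj(cam,pts(x,y,th,z0)).astype(np.float32))
s=h.fit("fuses",[.4516,-.3143,-.25],("scene",))[("scene",)]
o=[]
for cam in("scene","top"):
    im=cv2.imread(f"pics/{cam}0.png"); k=proj(cam,[(*s[:2],.01)])[0]; a,b=(k-25).astype(int)
    I=cv2.resize(im[b:b+50,a:a+50],None,fx=8,fy=8,interpolation=2)
    P=((proj(cam,pts(*s))-[a,b]+.5)*8).astype(np.int32)
    for i in((0,4,6,2),(1,5,7,3)): cv2.polylines(I,[P[list(i)].reshape(-1,1,2)],True,(255,255,0) if i[0] else (0,255,0),1)
    o.append(I)
cv2.imwrite("pics/f9.png",np.hstack(o)); go(s[0],s[1],.12,90+np.degrees(s[2]))
E
```

```text
fuses ('scene',) [ 451.6 -315.8] yaw -13.8 cost 0.31
turn deg [   0.     0.  -166.2] units [ 0.      0.     -0.9231] then shift units [ 0.1535 -0.2098  0.048 ] shift in present axes [-0.1993  0.167   0.048 ]
turn deg [ 0.  -0.  13.8] units [ 0.     -0.      0.0769] then shift units [-0.1535  0.2098  0.048 ] shift in present axes [-0.1993  0.167   0.048 ]
j6 1.24 pos [ 0.611  -0.1823  0.1584]
```

View pics/f9.png

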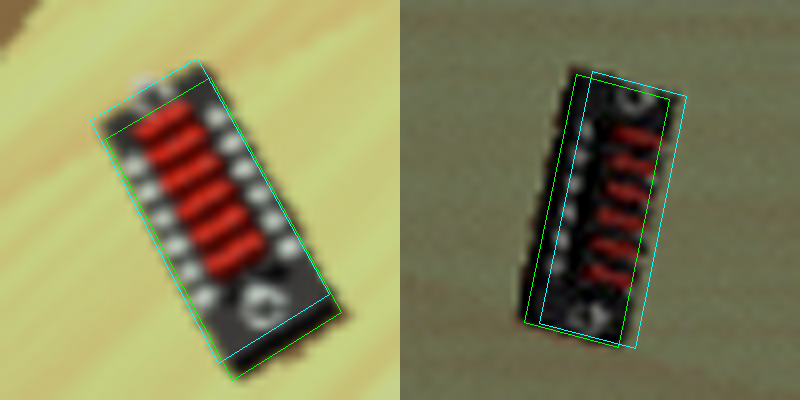

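The overlay matches to within about 2 mm in both views. I take (0.452, -0.315) with yaw -14°.

```bash
python3 -m inch '[[0,0,0,0,0,0.0258],[0,0,0,0,0,0.0258],[0,0,0,0,0,0.0259],[-0.0155,0.0205,0,0,0,0],[-0.027,0.0375,0,0,0,0],[-0.028,0.039,0,0,0,0],[-0.028,0.039,0,0,0,0],[-0.027,0.0375,0,0,0,0]]'
python3 -m inch '[[-0.027,0.0375,0,0,0,0],[0,0,0.02,0,0,0],[0,0,0.03,0,0,0],[0,0,0.03,0,0,0],[0,0,0.03,0,0,0],[0,0,0.02,0,0,0],[0,0,0.015,0,0,0],[0,0,0,0,0,0]]'
python3 -m inch '[[0,0,0,0,0,0],[0,0,0,0,0,0],[0,0,0,0,0,0],[0,0,0,0,0,0],[0,0,0,0,0,0],[0,0,0,0,0,0],[0,0,0,0,0,0],[0,0,0,0,0,0]]'
python3 -c "
from h import *
go(.452,-.315,.002,76)"
```

```text
t: 30.68
tool_pos: [0.4787, -0.2937, 0.1585]
tcp_rot: [3.118, -0.381, 0.0]
wrist_force: [-0.6, -0.8, 0.6]
opening: 0.0856
grip_force: 0.0
t: 31.35
tool_pos: [0.4499, -0.3154, 0.0396]
tcp_rot: [-3.116, 0.382, 0.007]
wrist_force: [-1.2, 0.8, -0.9]
opening: 0.0854
grip_force: 0.0
t: 32.02
tool_pos: [0.4519, -0.3168, 0.0426]
tcp_rot: [3.118, -0.382, 0.0]
wrist_force: [-0.7, -0.1, 0.2]
opening: 0.085
grip_force: 0.0
turn deg [   0.    0. -180.] units [ 1.000e-04  1.000e-04 -9.997e-01] then shift units [0.0005 0.0022 0.0507] shift in present axes [-0.0005 -0.0022  0.0507]
turn deg [ 0. -0.  0.] units [ 0.     -0.0001  0.0003] then shift units [-0.0005 -0.0022  0.0507] shift in present axes [-0.0005 -0.0022  0.0507]
j6 1.16 pos [ 0.4519 -0.3168  0.0426]
```

```bash
python3 -m inch '[[0,-0.0022,0.01,0,0,0],[0,0,0.015,0,0,0],[0,0,0.013,0,0,0],[0,0,0.008,0,0,0],[0,0,0.005,0,0,0],[0,0,0,0,0,0],[0,0,0,0,0,0],[0,0,0,0,0,0]]'
python3 -m inch '[[0,0,0,0,0,0],[0,0,0,0,0,0],[0,0,0,0,0,0],[0,0,0,0,0,0],[0,0,0,0,0,0],[0,0,0,0,0,0],[0,0,0,0,0,0],[0,0,0,0,0,0]]' -1 35
python3 -m inch '[[0,0,0,0,0,0],[0,0,-0.01,0,0,0],[0,0,-0.02,0,0,0],[0,0,-0.03,0,0,0],[0,0,-0.05,0,0,0],[0,0,-0.05,0,0,0],[0,0,-0.04,0,0,0],[0,0,-0.02,0,0,0]]'
python3 - <<'E'
from h import *
cv2.imwrite("pics/s10.png",cv2.resize(r.snapshot("scene")[150:350,100:340],None,fx=3,fy=3))
go(.6115,.306,.18,90)
E
```

```text
t: 32.68
tool_pos: [0.4526, -0.3153, 0.0018]
tcp_rot: [3.118, -0.382, 0.001]
wrist_force: [-0.8, 0.6, 0.3]
opening: 0.0856
grip_force: 0.0
t: 33.35
tool_pos: [0.4527, -0.3154, 0.0021]
tcp_rot: [3.118, -0.382, 0.001]
wrist_force: [-0.3, 0.3, 3.8]
opening: 0.0329
grip_force: 36.6
t: 34.02
tool_pos: [0.4539, -0.3163, 0.1827]
tcp_rot: [3.115, -0.381, 0.009]
wrist_force: [1.4, -1.1, -0.6]
opening: 0.033
grip_force: 36.0
turn deg [ -0.7  -0.4 166. ] units [-0.004  -0.0023  0.9225] then shift units [-0.1956  0.7789  0.006 ] shift in present axes [ 0.002  -0.8031  0.0029]
turn deg [  0.3  -0.5 -14. ] units [ 0.0016 -0.0027 -0.0775] then shift units [ 0.1956 -0.7789  0.006 ] shift in present axes [ 0.002  -0.8031  0.0029]
j6 1.16 pos [ 0.455  -0.3171  0.1848]
```

View pics/s10.png

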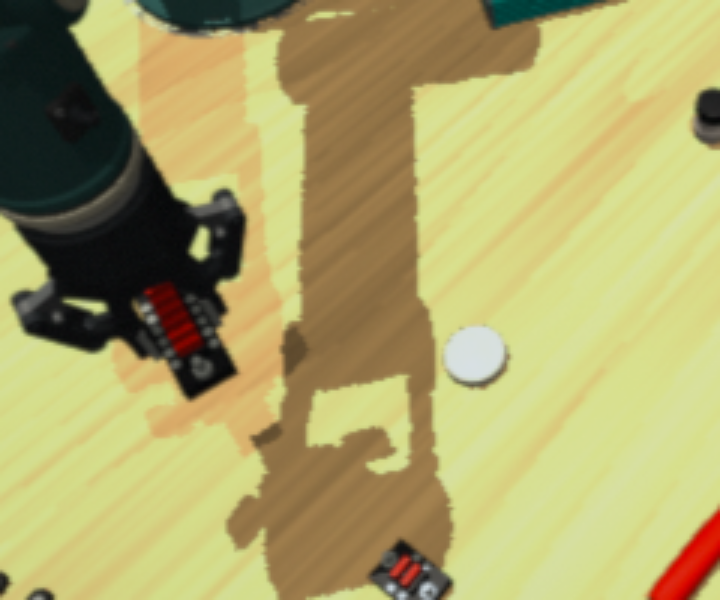

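The long fuse block is held level. I carry it over.

```bash
python3 -m inch '[[0,0,0,0,0,-0.0258],[0,0,0,0,0,-0.0258],[0,0,0,0,0,-0.0259],[0.006,-0.024,0,0,0,0],[0.0121,-0.0484,0,0,0,0],[0.0121,-0.0484,0,0,0,0],[0.0121,-0.0484,0,0,0,0],[0.0121,-0.0484,0,0,0,0]]'
python3 -m inch '[[0.0121,-0.0484,0,0,0,0],[0.0121,-0.0484,0,0,0,0],[0.0121,-0.0484,0,0,0,0],[0.0121,-0.0484,0,0,0,0],[0.0121,-0.0484,0,0,0,0],[0.0121,-0.0484,0,0,0,0],[0.0121,-0.0484,0,0,0,0],[0.0121,-0.0484,0,0,0,0]]'
python3 -m inch '[[0.0121,-0.0484,0,0,0,0],[0.0121,-0.0484,0,0,0,0],[0.0121,-0.0484,0,0,0,0],[0.006,-0.024,0,0,0,0],[0,0,0,0,0,0],[0,0,0,0,0,0],[0,0,0,0,0,0],[0,0,0,0,0,0]]'
python3 -c "
from h import *
for i in range(3):r.snapshot('top');go(.6115,.306,.090,90)" | grep -v " 180\|17\|-180"
```

```text
t: 34.73
tool_pos: [0.4946, -0.1391, 0.1758]
tcp_rot: [-3.141, 0.002, 0.004]
wrist_force: [0.6, -0.1, -1.3]
opening: 0.0333
grip_force: 36.0
t: 35.4
tool_pos: [0.5721, 0.1705, 0.1757]
tcp_rot: [3.141, 0.0, -0.005]
wrist_force: [0.9, -0.4, -0.7]
opening: 0.0332
grip_force: 36.0
t: 36.07
tool_pos: [0.6064, 0.3026, 0.1765]
tcp_rot: [3.14, -0.002, -0.003]
wrist_force: [0.7, -0.1, -1.4]
opening: 0.033
grip_force: 36.0
turn deg [ 1.000e-01 -1.000e-01  1.799e+02] units [ 6.000e-04 -4.000e-04  9.995e-01] then shift units [-0.006   0.0043  0.1087] shift in present axes [ 0.0061 -0.0044  0.1087]
turn deg [ 0.   0.1 -0.1] units [ 0.0003  0.0004 -0.0005] then shift units [ 0.006  -0.0043  0.1087] shift in present axes [ 0.0061 -0.0044  0.1087]
turn deg [ 1.000e-01 -0.000e+00  1.799e+02] units [ 4.000e-04 -3.000e-04  9.995e-01] then shift units [-0.0057  0.0042  0.1091] shift in present axes [ 0.0058 -0.0043  0.1091]
turn deg [ 0.   0.  -0.1] units [ 0.0002  0.0002 -0.0005] then shift units [ 0.0057 -0.0042  0.1091] shift in present axes [ 0.0058 -0.0043  0.1091]
turn deg [ 0.   0.  -0.1] units [ 0.0001  0.0001 -0.0005] then shift units [ 0.0055 -0.004   0.1094] shift in present axes [ 0.0056 -0.0041  0.1094]
```

```bash
python3 -m inch '[[0.0055,-0.004,0.01,0,0,0],[0,0,0.02,0,0,0],[0,0,0.025,0,0,0],[0,0,0.02,0,0,0],[0,0,0.015,0,0,0],[0,0,0.007,0,0,0],[0,0,0.003,0,0,0],[0,0,0,0,0,0]]'
python3 -m inch '[[0,0,0,0,0,0],[0,0,0,0,0,0],[0,0,0,0,0,0],[0,0,0,0,0,0],[0,0,0,0,0,0],[0,0,0,0,0,0],[0,0,0,0,0,0],[0,0,0,0,0,0]]'
```

```text
t: 36.88
tool_pos: [0.6116, 0.3072, 0.0972]
tcp_rot: [3.141, -0.0, -0.001]
wrist_force: [-0.2, 0.3, -0.9]
opening: 0.0329
grip_force: 36.0
t: 37.55
tool_pos: [0.6116, 0.3073, 0.0976]
tcp_rot: [3.142, -0.0, 0.0]
wrist_force: [-0.1, 0.4, -1.0]
opening: 0.0332
grip_force: 36.0
```

```bash
python3 -m inch '[[0,0.0018,0.002,0,0,0],[0,0,0.002,0,0,0],[0,0,0.002,0,0,0],[0,0,0.001,0,0,0],[0,0,0,0,0,0],[0,0,0,0,0,0],[0,0,0,0,0,0],[0,0,0,0,0,0]]'
for i in 1 2; do python3 -m inch '[[0,0,0.001,0,0,0],[0,0,0.0005,0,0,0],[0,0,0.0005,0,0,0],[0,0,0,0,0,0],[0,0,0,0,0,0],[0,0,0,0,0,0],[0,0,0,0,0,0],[0,0,0,0,0,0]]'; done
```

```text
t: 38.22
tool_pos: [0.6117, 0.3059, 0.0921]
tcp_rot: [-3.141, 0.0, -0.0]
wrist_force: [0.9, -0.5, -0.5]
opening: 0.0331
grip_force: 36.0
t: 38.88
tool_pos: [0.6116, 0.3059, 0.0904]
tcp_rot: [-3.142, 0.0, -0.0]
wrist_force: [0.0, 0.1, -1.5]
opening: 0.0331
grip_force: 36.0
t: 39.55
tool_pos: [0.6117, 0.306, 0.0901]
tcp_rot: [-3.141, 0.0, -0.001]
wrist_force: [-2.5, -1.6, 6.4]
opening: 0.0327
grip_force: 36.8
```

Contact is made. I release, rise and look.

```bash
python3 -m inch '[[0,0,0,0,0,0],[0,0,0,0,0,0],[0,0,0,0,0,0],[0,0,0,0,0,0],[0,0,0,0,0,0],[0,0,-0.01,0,0,0],[0,0,-0.02,0,0,0],[0,0,-0.04,0,0,0]]' 1
python3 -m inch '[[0,0,-0.04,0,0,0],[0,0,-0.02,0,0,0],[0,0.03,0,0,0,0],[0,0.05,0,0,0,0],[0,0.05,0,0,0,0],[0,0.05,0,0,0,0],[0,0.05,0,0,0,0],[0,0.05,0,0,0,0]]'
python3 -m inch '[[0,0.05,0,0,0,0],[0,0.05,0,0,0,0],[0,0.05,0,0,0,0],[0,0.02,0,0,0,0],[0,0,0,0,0,0],[0,0,0,0,0,0],[0,0,0,0,0,0],[0,0,0,0,0,0]]'
python3 - <<'E'
from h import *
a=cv2.resize(r.snapshot("scene")[120:220,320:430],None,fx=3.6,fy=3.6); b=cv2.resize(r.snapshot("top")[120:220,180:290],None,fx=3.6,fy=3.6)
cv2.imwrite("pics/s11.png",np.hstack([a,b]))
fit("fuses",[.611,.306,0],("scene","top"),z0=.088)
E
```

```text
t: 40.22
tool_pos: [0.6085, 0.3045, 0.1408]
tcp_rot: [3.138, -0.0, -0.013]
wrist_force: [-1.1, 0.1, -1.2]
opening: 0.0859
grip_force: 0.0
t: 40.88
tool_pos: [0.6114, 0.0803, 0.1937]
tcp_rot: [-3.142, -0.001, -0.002]
wrist_force: [0.1, -0.1, 0.4]
opening: 0.0854
grip_force: 0.0
t: 41.55
tool_pos: [0.6116, -0.0528, 0.193]
tcp_rot: [-3.141, -0.002, -0.0]
wrist_force: [0.2, 0.1, -0.2]
opening: 0.0852
grip_force: 0.0
fuses ('scene', 'top') [610.7 306.4] yaw -0.1 cost 0.67
fuses ('scene',) [610.3 306. ] yaw 0.0 cost 0.28
fuses ('top',) [611.  306.6] yaw 0.0 cost 0.37
```

View pics/s11.png

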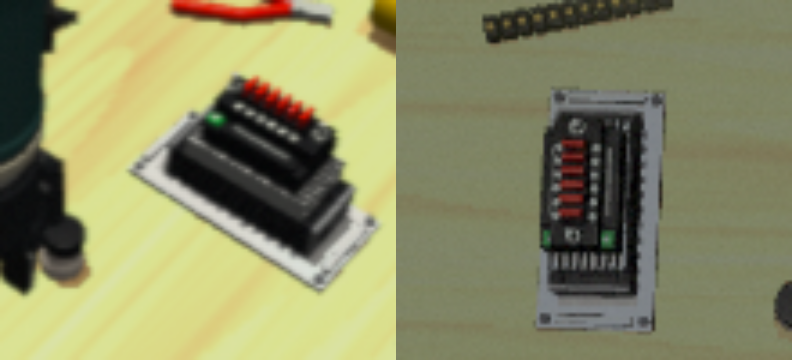

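The stack stands upright and centred, with the fuse block (about 275,110 in the left crop) on top within 1 mm. The arm is clear at z 0.19. I hand in.

```bash
python3 -c "
from station import r
print(r.job_done())"
```

```text
the job is handed in; nothing more can be done
None
```

The power module is built on the plate in the order asked (supply, heat sink, controller, long fuse block), each part within about 2 mm of centre by camera fit, and the job is handed in at about 42 s with no verdict returned.

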